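Tamp jammed sanitiser tablets down a dosing tube

TASK

The sanitiser tablets have jammed part-way down the open dosing tube. Take the slim tamper out of its pot and press the tablets down the tube with it until they bottom out under a firm push, then stand the tamper back in its pot and let go.

Things in the scene. Friction and masses are not known exactly. Their poses are not given: they have to be found in the camera images.
- tamper: Slim upright steel rod, 181 mm long, about 0.2 kg, loose in its pot. Origin: centre of its foot's flat underside; z up the rod. Foot 26 mm across, 16 mm high; shaft 14 mm; round white handle 26 mm thick from 115 to 175 mm above the origin (grip at about 145, any yaw). Not the stout white stomper (60 mm foot, mushroom top), which is too wide for the tube.
- holder: The tamper's pot: a plain round steel cup fixed to the table, 60 mm across, flaring to 72 mm at the rim. Origin: centre of its underside on the table, z up. Inner floor 6 mm and rim 55 mm above the origin; 54 mm clear inside.
- feeder: The open dosing tube: clear, upright, on a square steel base 90 x 90 x 15 mm, fixed. Origin: centre of its underside on the table, z up the tube. 44 mm outside, 38 mm clear inside, inner bottom at 15 mm; from 115 mm up a steel mouth flares to 66 mm clear at the rim, 135 mm above the origin. A spare tube nearby looks alike but has a domed steel cap.
- tablets: The jammed stack of two white tablets in the open tube, 35 mm across, 30 mm high in all. Origin: centre of its underside, z up; top face 30 mm above. Starts 35 to 60 mm above the tube's bottom, slides only along the tube, stays where left, moves under a push of about 4 to 5 N. Fully home, where it stops, its origin is 15 mm above the feeder's.

How it is judged:
On the way:
1. the tamper presses the tablets firmly (over 6 N) on the bottom of the tube (within 5 mm of fully home) (z of tablets in the frame of feeder below 0.02 m and contact force between tamper and tablets above 6 N), for 0.03 s.
At the end, for the whole second after the job is handed in: The tablets are within 5 mm of fully home at the bottom of the tube, and the tamper is back in its pot foot down, its foot within 30 mm of the pot's axis and less than 25 mm above the pot's origin, leaning less than 35 degrees, at rest (z of tablets in the frame of feeder below 0.02 m and horizontal distance between tamper and holder below 0.03 m and z of tamper in the frame of holder below 0.025 m and angle between tamper's own z axis and vertical below 0.6 rad and linear speed of tamper below 0.03 m/s); the robot touches nothing.
It also fails if it takes over 48 s, if anything falls off the work surface, if the arm or the gripper's body presses on something with over 40 N, if the wrist force passes 120 N, or if a joint passes its speed limit or range.

ROBOT

A 7-joint arm with a two-finger parallel gripper is mounted at the origin on the work surface. World frame = base frame: x ahead of the robot, y to its left, z up, the work surface at z = 0. Lengths are in m, angles in rad, forces in N, time in s.
With the tool pointing down it reaches from about 0.425 to 0.95 m from the base axis. Payload 4.7 kg.
Tool frame: the origin (TCP) lies midway between the tips of the shut fingers; the grasp point (between the pads) lies 19 mm behind it; z points along the fingers, y is the line along which they close (so a half turn about z gives the same grasp; the last joint's range is limited). The gripper opens to 85 mm and grips with 20 to 120 N. Pads are 22 mm wide; open, the fingers measure 114 mm over their backs; the gripper's body (76 mm by 85 mm) begins 54 mm behind the grasp point. The pads swing forward as they close: fully open they stand 13 mm farther back than shut.
Start: joints at [-1.208, 0.469, -0.049, 1.532, 0.024, 1.141, -0.082], TCP at [0.258, 0.624, 0.231] pointing down, gripper open.
Joint ranges: [-2.59, 2.59], [-0.33, 1.99], [-1.39, 1.29], [0.1, 2.45], [-1.04, 4.18], [0.21, 1.99], [-2.66, 2.66]. Speed limits (rad/s): [2.57, 2.57, 3.14, 3.14, 3.14, 3.14, 3.14].

INTERFACE

Orientations are given as a 3x3 rotation matrix whose columns are the frame's x, y, z axes.
In Python, from workcell import manip gives the robot as it stands. The module is installed in compiled form; this text tells all that it offers.
- The arm moves only by the shell command python3 -m inch 'ROWS' [FORCE]. ROWS is JSON, a list that holds one entry, the list of rows, each a list of 7 numbers: the shift along the world's x, y, z in m, then the turn, a rotation vector about the world's x, y, z in rad, then the opening, from -1 (shut) to 1 (fully open). A call has 1 to 8 rows; each row is the pose to reach, as a shift and turn from the pose commanded when the call began; what a row does not reach only later rows make up. A row lasts 1/12 s, in which the tool goes at most 41.7 mm and 7.16 degrees, less where a joint would pass 70% of its speed; a pose out of reach is approached as far as the arm can. A call with a gripper value outside its range is refused whole. The fingers move at their own pace and stop on an object; FORCE is the grip in N (left out, the last holds). Time passes only in rows, so rows that repeat a pose let the fingers close. It gives the time, the measured TCP pose, the force and the opening at its end, in the units of the state.
- manip.get_obs(): the state, without advancing time (a new reading comes with each control period).
- manip.snapshot(name): name is "scene" or "side" or "wrist"; returns the picture (384x512x3 uint8, red, green, blue); there is no depth.
- manip.camera_params(name): a dict with "intrinsics" (3x3 intrinsics, pixels), "camera_from_world" (4x4, takes a point from world to camera coordinates). Camera axes: x right, y down, z forward; pixel columns grow to the right and rows downward; lengths in m; the calibration is good to about 2 mm. A picture is of the moment at which its call begins: read the wrist's pose just before it. camera_params takes no time and is no camera call; for the wrist camera it gives the pose at the moment of the call.
- manip.close_job(): hands the job in, once; it reports no verdict.
The state is a dict: "clock": time; "joint_positions": joint angles; "joint_velocities": joint speeds; "joint_torque": joint torques, N m; "ee_pos": TCP position; "tcp_rot": TCP orientation; "force": force on the tool from outside, world axes, zero at the start; "moment": the same for the moment, N m; "gripper_width": finger opening in m.
Only numpy, scipy, OpenCV 4.12 (cv2) and the standard library are available. Lean on these libraries where they do the work, as an engineer would, in place of code of your own. Each camera call takes 0.05 s, during which the arm holds its last target. There are 200 camera calls.

## Working session

There is one attempt and no reset: what is moved stays moved. The work goes in short steps, Python scripts to look and compute and a shell command to move; the robot and the scene stay as the last step left them, time stands still between calls to the robot, and variables do not carry over. Pictures are saved under pics/ and viewed, on a budget of 10 in all, crops included, one or two more only if the job needs it, and the job is handed in when it is done.

```bash
mkdir -p pics; cat > h.py <<'E'
import numpy as np, cv2
from workcell import manip
def cam(n):
    p=manip.camera_params(n); return np.array(p["intrinsics"]),np.array(p["camera_from_world"])
def atz(n,u,v,z,P=None):
    K,T=P or cam(n); R=T[:3,:3]; c=-R.T@T[:3,3]; d=R.T@np.linalg.solve(K,[u,v,1]); return c+d*(z-c[2])/d[2]
def proj(n,X,P=None):
    K,T=P or cam(n); x=K@(T[:3,:3]@np.array(X)+T[:3,3]); return x[:2]/x[2]
def tri(obs):
    A=[];b=[]
    for n,u,v in obs:
        K,T=cam(n); M=K@T[:3]
        for r,w in ((0,u),(1,v)):
            q=M[r]-w*M[2]; A.append(q[:3]); b.append(-q[3])
    return np.linalg.lstsq(np.array(A),np.array(b),rcond=None)[0]
def snap(n,f):
    cv2.imwrite("pics/"+f,manip.snapshot(n)[:,:,::-1])
E
python3 -c "
from h import *
snap('scene','a.png');snap('side','b.png')
a=cv2.imread('pics/a.png');b=cv2.imread('pics/b.png')
for n in ('scene','side'):
  K,T=cam(n);print(n,-T[:3,:3].T@T[:3,3],T[2,:3],K[0,0])
print(manip.get_obs())"
```

```text
scene [1.12413129 0.17440423 0.56380809] [-0.7801962  -0.21175062 -0.58860476] 380.68954311764486
side [ 0.47495414 -0.5721358   0.536296  ] [ 0.09017007  0.78983484 -0.606655  ] 357.7993788413071
{'clock': 0.1, 'joint_positions': array([-1.20790463,  0.46939394, -0.04860753,  1.53355451,  0.02414409,
        1.14099975, -0.08227158]), 'joint_velocities': array([-0.00162691, -0.00147289,  0.00031414, -0.0011951 , -0.00015358,
       -0.00073275, -0.00103304]), 'joint_torque': array([ 1.45801820e-03, -5.11515069e+01, -4.64768638e-02, -2.38388515e+01,
        1.07972472e-02,  4.40055155e-03,  2.39408216e-06]), 'ee_pos': array([0.25753986, 0.62338087, 0.23035251]), 'tcp_rot': array([[-9.24259495e-01,  3.81764381e-01, -5.86413157e-04],
       [ 3.81764820e-01,  9.24257994e-01, -1.66832918e-03],
       [-9.49116073e-05, -1.76584099e-03, -9.99998436e-01]]), 'force': array([ 0.12217185, -0.7410172 , -1.11511322]), 'moment': array([ 0.00205203, -0.03426339,  0.03716628]), 'gripper_width': 0.08541822130004081}
```

View pics/a.png

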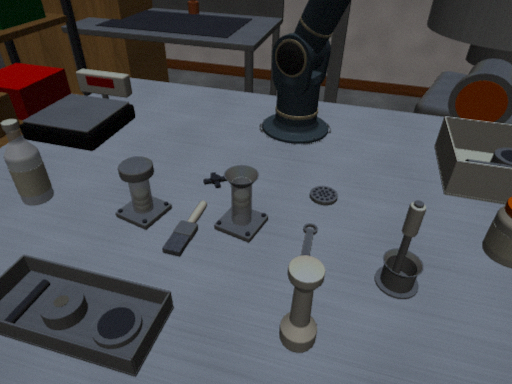

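View pics/b.png

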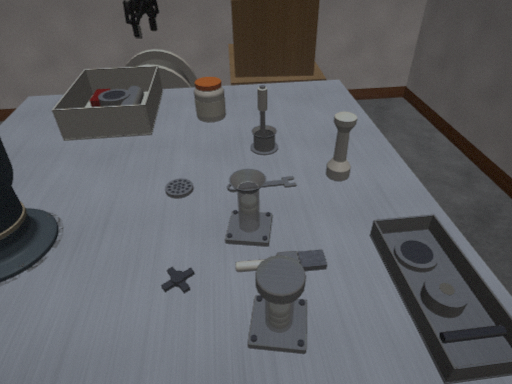

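Scene: the tamper leans in its pot (handle about (414,218), pot rim (402,263)). The open tube has its mouth at (241,177) and the capped spare is at (137,170). Side: handle top (263,88), pot rim (264,132), open mouth (248,180). The stout stomper is at (300,300) in the scene view.

```bash
python3 -c "
from h import *
np.set_printoptions(precision=4,suppress=True)
print('handle top',tri([('scene',418,204),('side',263,88)]))
print('handle bot',tri([('scene',409,234),('side',263,109)]))
print('pot rim',tri([('scene',402,263),('side',264,132)]),atz('scene',402,263,.055),atz('side',264,132,.055))
print('mouth',tri([('scene',241,177),('side',248,181)]),atz('scene',241,177,.135),atz('side',248,181,.135))
print('base',atz('scene',242,221,.015),atz('side',250,228,.015))
a=cv2.imread('pics/a.png')[190:300,360:440];b=cv2.imread('pics/b.png')[75:165,230:300];c=cv2.imread('pics/a.png')[160:240,205:285];d=cv2.imread('pics/b.png')[160:250,210:290]
r=lambda i:cv2.resize(i,(400,300) if 0 else None,fx=300/i.shape[0],fy=300/i.shape[0],interpolation=2)
t=np.hstack([r(a),r(b)]);u=np.hstack([r(c),r(d)]);w=max(t.shape[1],u.shape[1])
p=lambda i:np.pad(i,((0,0),(0,w-i.shape[1]),(0,0)))
cv2.imwrite('pics/c.png',np.vstack([p(t),p(u)]))
"
```

```text
handle top [0.5789 0.3022 0.1829]
handle bot [0.5803 0.3043 0.1213]
pot rim [0.5822 0.3084 0.0512] [0.5849 0.308  0.055 ] [0.5818 0.2996 0.055 ]
mouth [ 0.5109 -0.0219  0.1294] [ 0.5184 -0.0193  0.135 ] [ 0.5105 -0.0299  0.135 ]
base [ 0.5138 -0.0191  0.015 ] [ 0.5106 -0.0325  0.015 ]
```

View pics/c.png

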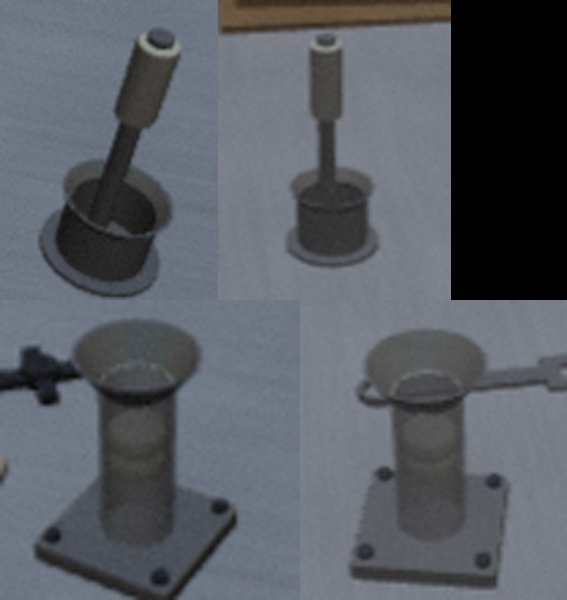

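```bash
python3 -m inch '[[[0.02,-0.02,0.03,0,0,0,1],[0.04,-0.04,0.06,0,0,0,1],[0.067,-0.067,0.07,0,0,0,1],[0.094,-0.094,0.07,0,0,0,1],[0.121,-0.121,0.07,0,0,0,1],[0.148,-0.148,0.07,0,0,0,1],[0.175,-0.175,0.07,0,0,0,1],[0.202,-0.202,0.07,0,0,0,1]]]' 40
python3 -m inch '[[[0.027,-0.027,0,0,0,0,1],[0.054,-0.054,0,0,0,0,1],[0.081,-0.081,0,0,0,0,1],[0.1,-0.1,0,0,0,0,1],[0.12,-0.12,0,0,0,0,1],[0.12,-0.12,0,0,0,0,1]]]'
python3 -c "
from h import *
np.set_printoptions(precision=4,suppress=True)
K,T=cam('wrist');np.savez('w1.npz',K=K,T=T);snap('wrist','w1.png')
print(-T[:3,:3].T@T[:3,3],T[2,:3]); print(manip.get_obs()['ee_pos'])"
```

```text
clock: 0.77
ee_pos: [0.4605, 0.4202, 0.301]
tcp_rot: [[-0.924, 0.382, -0.001], [0.382, 0.924, -0.0], [0.0, -0.001, -1.0]]
force: [0.9, -0.2, 0.8]
gripper_width: 0.0854
clock: 1.27
ee_pos: [0.5843, 0.2945, 0.3006]
tcp_rot: [[-0.92, 0.392, 0.002], [0.392, 0.92, -0.005], [-0.004, -0.003, -1.0]]
force: [0.2, -1.0, 0.6]
gripper_width: 0.0855
[0.5188 0.3237 0.444 ] [ 0.2601 -0.1134 -0.9589]
[0.5821 0.2976 0.3006]
```

View pics/w1.png

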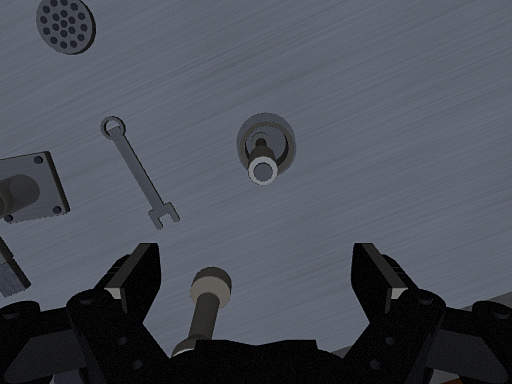

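The wrist view shows the tamper's top at (263,171), the pot rim's ellipse centred at about (267,145), and the feeder base's edge at left.

```bash
python3 -c "
from h import *
np.set_printoptions(precision=4,suppress=True)
d=np.load('w1.npz');P=(d['K'],d['T'])
print(atz('',263,171,.185,P),atz('',267,145,.055,P)); print(manip.get_obs()['ee_pos'])
for X in ([.579,.302,.183],[.584,.306,.055]): print(proj('',X,P))
for z in (.19,.18): print(proj('scene',[.558,.302,z]))
"
```

```text
[0.5769 0.3049 0.185 ] [0.5783 0.3122 0.055 ]
[0.5821 0.2976 0.3006]
[260.7198 174.0058]
[264.0547 151.2809]
[417.5573 194.3609]
[415.963  199.1319]
```

```bash
python3 -m inch '[[[-0.002,0.002,-0.03,0,0,0,1],[-0.003,0.003,-0.06,0,0,0,1],[-0.003,0.003,-0.09,0,0,0,1],[-0.003,0.003,-0.12,0,0,0,1],[-0.003,0.003,-0.145,0,0,0,1],[-0.003,0.003,-0.16,0,0,0,1],[-0.003,0.003,-0.168,0,0,0,1],[-0.003,0.003,-0.168,0,0,0,1]]]' 
python3 -m inch '[[[0,0,0,0,0,0,0],[0,0,0,0,0,0,-0.5],[0,0,0,0,0,0,-1],[0,0,0,0,0,0,-1],[0,0,0,0,0,0,-1],[0,0,0,0,0,0,-1],[0,0,0,0,0,0,-1],[0,0,0,0,0,0,-1]]]' 80
python3 -m inch '[[[0,0,0,0,0,0,-1],[0,0,0,0,0,0,-1],[0,0,0,0,0,0,-1],[0,0,0,0,0,0,-1]]]' 80
```

```text
clock: 1.98
ee_pos: [0.5748, 0.3053, 0.131]
tcp_rot: [[-0.925, 0.38, -0.004], [0.38, 0.925, -0.002], [0.003, -0.003, -1.0]]
force: [-1.0, 0.3, -0.2]
gripper_width: 0.0858
clock: 2.65
ee_pos: [0.5772, 0.3048, 0.1345]
tcp_rot: [[-0.924, 0.382, 0.001], [0.382, 0.924, 0.0], [-0.001, 0.001, -1.0]]
force: [-1.1, -0.8, 6.3]
gripper_width: 0.0244
clock: 2.98
ee_pos: [0.5772, 0.3048, 0.1345]
tcp_rot: [[-0.924, 0.382, 0.001], [0.382, 0.924, 0.001], [-0.001, 0.001, -1.0]]
force: [-1.0, -0.8, 6.5]
gripper_width: 0.0243
```

```bash
python3 -m inch '[[[0,0,0.01,0,0,0,-1],[0,0,0.03,0,0,0,-1],[0,0,0.055,0,0,0,-1],[0,0,0.085,0,0,0,-1],[0,0,0.115,0,0,0,-1],[0,0,0.145,0,0,0,-1],[0,0,0.17,0,0,0,-1],[0,0,0.18,0,0,0,-1]]]' 
python3 -m inch '[[[0,-0.03,0,0,0,0,-1],[-0.005,-0.06,0,0,0,0,-1],[-0.01,-0.09,0,0,0,0,-1],[-0.015,-0.12,0,0,0,0,-1],[-0.02,-0.15,0,0,0,0,-1],[-0.025,-0.18,0,0,0,0,-1],[-0.03,-0.2,0,0,0,0,-1],[-0.03,-0.2,0,0,0,0,-1]]]' 
python3 -c "
from h import *
np.set_printoptions(precision=4,suppress=True)
K,T=cam('wrist');np.savez('w2.npz',K=K,T=T);snap('wrist','w2.png');snap('side','s2.png');snap('scene','a2.png')
print(manip.get_obs()['ee_pos'],manip.get_obs()['force'])
a=cv2.imread('pics/s2.png')[30:260,150:350];b=cv2.imread('pics/a2.png')[30:260,190:390]
w=cv2.imread('pics/w2.png')
cv2.imwrite('pics/d.png',np.hstack([cv2.resize(a,None,fx=2,fy=2),cv2.resize(b,None,fx=2,fy=2)]))"
```

```text
clock: 3.65
ee_pos: [0.5778, 0.3055, 0.3176]
tcp_rot: [[-0.924, 0.382, 0.005], [0.382, 0.924, 0.004], [-0.004, 0.005, -1.0]]
force: [0.3, -0.1, -2.2]
gripper_width: 0.0242
clock: 4.32
ee_pos: [0.5454, 0.0983, 0.3124]
tcp_rot: [[-0.921, 0.39, -0.003], [0.39, 0.921, -0.003], [0.001, -0.004, -1.0]]
force: [0.3, -0.3, -2.9]
gripper_width: 0.0246
[0.5462 0.1055 0.3126] [-0.2426  0.3418 -3.1438]
```

View pics/w2.png

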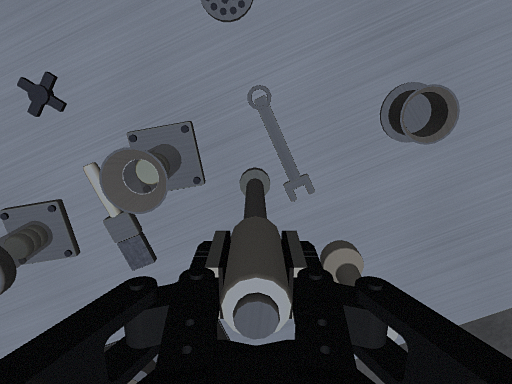

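View pics/d.png

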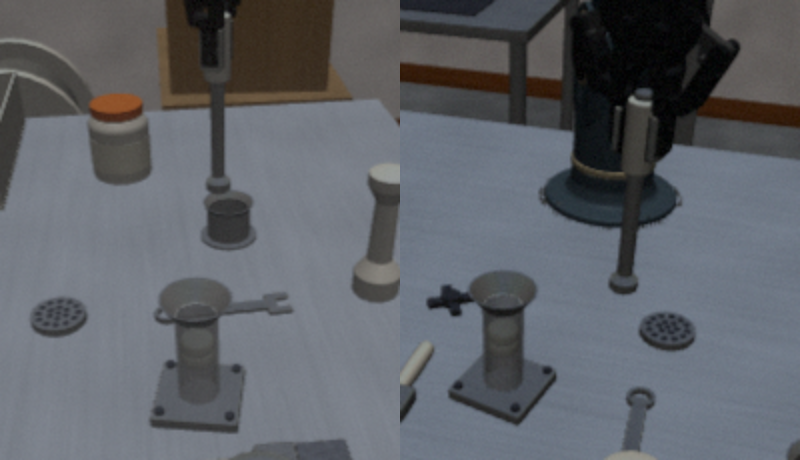

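The wrist view shows the open mouth's rim centred at (133,181) with white tablets inside, foot centre (255,182) and pot rim (430,113). The side and scene crops show the tamper hanging about vertical, clear of everything.

```bash
python3 -c "
from h import *
np.set_printoptions(precision=4,suppress=True)
d=np.load('w2.npz');P=(d['K'],d['T'])
print('mouth',atz('',133,181,.135,P),'bolts',[atz('',u,v,.016,P)[:2] for u,v in((135,138),(182,128),(195,181))])
print('pot rim',atz('',430,113,.055,P))
print('foot wrist',atz('',255,182,.198,P),'handletop',atz('',255,312,.184+.181,P))
# foot underside centre from side/scene crops
print('foot tri',tri([('side',150+218/2,30+187/2),('scene',190+224/2,30+284/2)]))
print('top tri',tri([('side',150+228/2,30+16/2),('scene',190+245/2,30+95/2)]))
print('mouth',atz('side',150+196/2,30+299/2,.135),atz('scene',190+103/2,30+293/2,.135))
print(manip.get_obs()['ee_pos'])"
```

```text
mouth [ 0.5089 -0.0226  0.135 ] bolts [array([ 0.4675, -0.0463]), array([0.4803, 0.0184]), array([0.5534, 0.0023])]
pot rim [0.5806 0.3117 0.055 ]
foot wrist [0.5432 0.0993 0.198 ] handletop [0.5434 0.1001 0.365 ]
foot tri [0.5459 0.1039 0.1862]
top tri [0.5566 0.1053 0.3606]
mouth [ 0.5109 -0.0252  0.135 ] [ 0.5164 -0.0189  0.135 ]
[0.5462 0.1055 0.3126]
```

```bash
python3 -m inch '[[[-0.008,-0.03,0,0,0,0,-1],[-0.016,-0.06,0,0,0,0,-1],[-0.024,-0.09,0,0,0,0,-1],[-0.03,-0.11,0,0,0,0,-1],[-0.034,-0.122,-0.01,0,0,0,-1],[-0.035,-0.127,-0.02,0,0,0,-1],[-0.035,-0.127,-0.03,0,0,0,-1],[-0.035,-0.127,-0.03,0,0,0,-1]]]' 
python3 -c "
from h import *
np.set_printoptions(precision=4,suppress=True)
manip.snapshot('side');manip.snapshot('side');manip.snapshot('side')
print(manip.get_obs()['ee_pos'],manip.get_obs()['force'])
K,T=cam('wrist');np.savez('w3.npz',K=K,T=T);snap('wrist','w3.png');snap('side','s3.png');snap('scene','a3.png')
a=cv2.imread('pics/s3.png')[90:250,200:300];b=cv2.imread('pics/a3.png')[90:250,190:290];w=cv2.imread('pics/w3.png')[100:260,170:340]
cv2.imwrite('pics/e.png',np.hstack([cv2.resize(x,None,fx=2.1,fy=2.1) for x in (a,b,w)]))"
```

```text
clock: 5.13
ee_pos: [0.5104, -0.0201, 0.28]
tcp_rot: [[-0.925, 0.38, -0.006], [0.38, 0.925, 0.001], [0.006, -0.002, -1.0]]
force: [0.1, 1.3, -2.5]
gripper_width: 0.0245
[ 0.5121 -0.0203  0.2828] [ 0.7458  0.7801 -1.6296]
```

View pics/e.png

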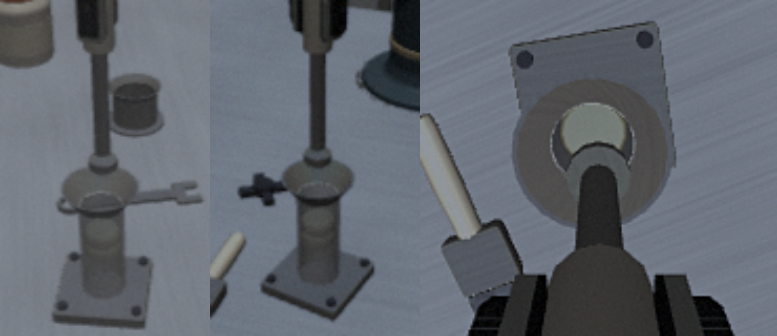

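The crops show the foot over the funnel, with the mouth rim centred at wrist pixel (251,172) and the foot shoulder at about (255,185).

```bash
python3 -c "
from h import *
np.set_printoptions(precision=4,suppress=True)
d=np.load('w3.npz');P=(d['K'],d['T'])
print('mouth',atz('',251.4,172.4,.135,P),'foot',atz('',255,184.8,.168,P),'throat',atz('',170+174/2.1,100+141/2.1,.115,P))
print(proj('',[.512,-.0203,.168],P))"
```

```text
mouth [ 0.5086 -0.0218  0.135 ] foot [ 0.5125 -0.0198  0.168 ] throat [ 0.5085 -0.0205  0.115 ]
[254.1974 184.5315]
```

```bash
python3 -m inch '[[[-0.003,-0.0015,-0.005,0,0,0,-1],[-0.003,-0.0015,-0.013,0,0,0,-1],[-0.003,-0.0015,-0.021,0,0,0,-1],[-0.003,-0.0015,-0.029,0,0,0,-1],[-0.003,-0.0015,-0.037,0,0,0,-1],[-0.003,-0.0015,-0.044,0,0,0,-1],[-0.003,-0.0015,-0.044,0,0,0,-1]]]' 
python3 -m inch '[[[0,0,-0.006,0,0,0,-1],[0,0,-0.012,0,0,0,-1],[0,0,-0.018,0,0,0,-1],[0,0,-0.024,0,0,0,-1],[0,0,-0.03,0,0,0,-1],[0,0,-0.03,0,0,0,-1]]]'
```

```text
clock: 6.02
ee_pos: [0.5076, -0.0236, 0.2373]
tcp_rot: [[-0.924, 0.382, -0.004], [0.382, 0.924, -0.0], [0.003, -0.002, -1.0]]
force: [-0.1, 0.3, -2.5]
gripper_width: 0.0242
clock: 6.52
ee_pos: [0.5084, -0.0235, 0.2084]
tcp_rot: [[-0.924, 0.382, -0.001], [0.382, 0.924, 0.0], [0.001, -0.0, -1.0]]
force: [0.8, 0.0, -2.1]
gripper_width: 0.0246
```

```bash
python3 -m inch '[[[0,0,-0.005,0,0,0,-1],[0,0,-0.01,0,0,0,-1],[0,0,-0.015,0,0,0,-1],[0,0,-0.02,0,0,0,-1],[0,0,-0.02,0,0,0,-1]]]'
python3 -m inch '[[[0,0,-0.005,0,0,0,-1],[0,0,-0.01,0,0,0,-1],[0,0,-0.014,0,0,0,-1],[0,0,-0.014,0,0,0,-1]]]'
```

```text
clock: 6.93
ee_pos: [0.5084, -0.0235, 0.1883]
tcp_rot: [[-0.924, 0.382, -0.001], [0.382, 0.924, 0.0], [0.001, -0.0, -1.0]]
force: [-0.2, 0.6, -2.7]
gripper_width: 0.0245
clock: 7.27
ee_pos: [0.5084, -0.0235, 0.1743]
tcp_rot: [[-0.924, 0.382, -0.001], [0.382, 0.924, 0.0], [0.001, -0.0, -1.0]]
force: [0.3, -0.5, -2.4]
gripper_width: 0.0243
```

Foot should be pressing, yet no force has appeared, so I'll look.

```bash
python3 -c "
from h import *
snap('side','s4.png');snap('scene','a4.png')
a=cv2.imread('pics/s4.png')[110:250,200:300];b=cv2.imread('pics/a4.png')[90:250,190:290]
cv2.imwrite('pics/f.png',np.hstack([cv2.resize(x,(390,590),interpolation=2) for x in (a,b)]))"
```

```text
(no output)
```

View pics/f.png

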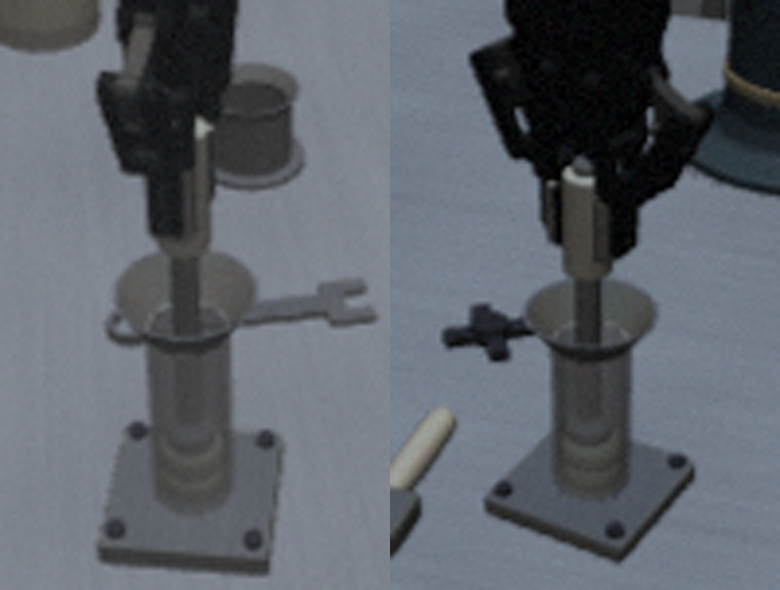

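The foot is inside the tube on the tablets, which are now near the bottom (readings were taken at rest). I'll press further in small steps.

```bash
python3 -m inch '[[[0,0,-0.002,0,0,0,-1],[0,0,-0.004,0,0,0,-1],[0,0,-0.004,0,0,0,-1]]]'
python3 -m inch '[[[0,0,-0.002,0,0,0,-1],[0,0,-0.004,0,0,0,-1],[0,0,-0.004,0,0,0,-1]]]'
```

```text
clock: 7.62
ee_pos: [0.5097, -0.024, 0.1733]
tcp_rot: [[-0.924, 0.382, 0.002], [0.382, 0.924, 0.0], [-0.002, 0.001, -1.0]]
force: [-3.0, -0.3, 10.8]
gripper_width: 0.0241
clock: 7.87
ee_pos: [0.5114, -0.0244, 0.1731]
tcp_rot: [[-0.924, 0.382, 0.006], [0.382, 0.924, 0.001], [-0.005, 0.003, -1.0]]
force: [-7.4, -0.5, 33.8]
gripper_width: 0.0241
```

Bottomed out: the TCP stopped at z 0.173 (0.1735 predicted) with over 30 N. Lifting now and going back to the pot.

```bash
python3 -m inch '[[[0,0,0,0,0,0,-1],[0,0,0.01,0,0,0,-1],[0,0,0.03,0,0,0,-1],[0,0,0.055,0,0,0,-1],[0,0,0.085,0,0,0,-1],[0,0,0.115,0,0,0,-1],[0,0,0.14,0,0,0,-1],[0,0,0.145,0,0,0,-1]]]' 
python3 -m inch '[[[0.005,0.025,0.005,0,0,0,-1],[0.012,0.06,0.005,0,0,0,-1],[0.02,0.095,0.005,0,0,0,-1],[0.027,0.13,0.005,0,0,0,-1],[0.035,0.165,0.005,0,0,0,-1],[0.042,0.2,0.005,0,0,0,-1],[0.05,0.235,0.005,0,0,0,-1],[0.057,0.27,0.005,0,0,0,-1]]]' 
python3 -m inch '[[[0.006,0.03,0,0,0,0,-1],[0.011,0.05,0,0,0,0,-1],[0.014,0.0625,0,0,0,0,-1],[0.014,0.0625,0,0,0,0,-1],[0.014,0.0625,-0.03,0,0,0,-1],[0.014,0.0625,-0.06,0,0,0,-1],[0.014,0.0625,-0.08,0,0,0,-1],[0.014,0.0625,-0.08,0,0,0,-1]]]' 
python3 -c "
from h import *
np.set_printoptions(precision=4,suppress=True)
manip.snapshot('side')
print(manip.get_obs()['ee_pos'],manip.get_obs()['force'])
K,T=cam('wrist');np.savez('w5.npz',K=K,T=T);snap('wrist','w5.png');snap('side','s5.png');snap('scene','a5.png')
a=cv2.imread('pics/s5.png')[50:250,200:300];b=cv2.imread('pics/a5.png')[140:340,350:450];c=cv2.imread('pics/a5.png')[140:240,190:290];w=cv2.imread('pics/w5.png')[60:260,170:340]
c=np.pad(c,((0,100),(0,0),(0,0)))
cv2.imwrite('pics/g.png',np.hstack([cv2.resize(x,None,fx=1.7,fy=1.7) for x in (a,b,c,w)]))"
```

```text
clock: 8.53
ee_pos: [0.511, -0.0238, 0.3168]
tcp_rot: [[-0.924, 0.382, 0.009], [0.382, 0.924, 0.001], [-0.008, 0.004, -1.0]]
force: [0.6, -0.1, -2.0]
gripper_width: 0.0244
clock: 9.2
ee_pos: [0.5654, 0.2478, 0.3155]
tcp_rot: [[-0.924, 0.382, -0.002], [0.382, 0.924, -0.001], [0.002, -0.002, -1.0]]
force: [0.4, 0.0, -1.9]
gripper_width: 0.0246
clock: 9.87
ee_pos: [0.577, 0.305, 0.2314]
tcp_rot: [[-0.923, 0.384, -0.01], [0.384, 0.923, -0.007], [0.006, -0.01, -1.0]]
force: [-1.2, -1.0, -4.4]
gripper_width: 0.0244
[0.5784 0.306  0.2345] [ 0.6862  0.0739 -2.9379]
```

View pics/g.png

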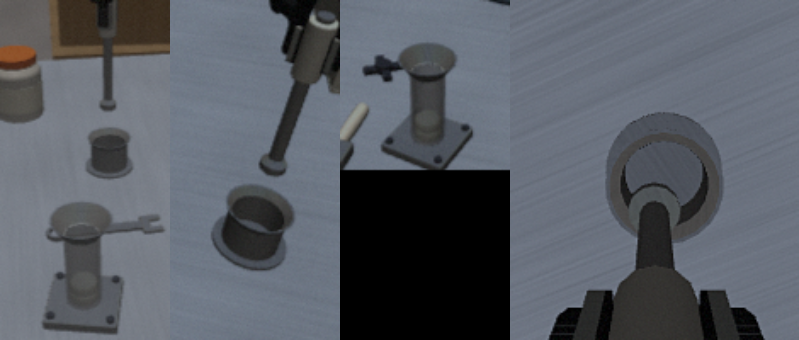

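Tablets are at the tube's bottom. The foot is above the pot, with the pot axis about 4 mm further in +y, so I'll lower it.

```bash
python3 -c "
from h import *
d=np.load('w5.npz');P=(d['K'],d['T'])
print(atz('',261.2,170,.055,P),atz('',255.3,181.8,.12,P))"
python3 -m inch '[[[0.001,0.004,-0.01,0,0,0,-1],[0.001,0.004,-0.03,0,0,0,-1],[0.001,0.004,-0.05,0,0,0,-1],[0.001,0.004,-0.07,0,0,0,-1],[0.001,0.004,-0.085,0,0,0,-1],[0.001,0.004,-0.095,0,0,0,-1],[0.001,0.004,-0.1,0,0,0,-1],[0.001,0.004,-0.1,0,0,0,-1]]]' 
```

```text
[0.58229276 0.310647   0.055     ] [0.57586663 0.30721932 0.12      ]
clock: 10.73
ee_pos: [0.5805, 0.3129, 0.1367]
tcp_rot: [[-0.924, 0.382, -0.001], [0.382, 0.924, -0.0], [0.001, -0.001, -1.0]]
force: [-0.0, 0.5, -2.6]
gripper_width: 0.0245
```

```bash
python3 -m inch '[[[0,0,-0.002,0,0,0,-1],[0,0,-0.002,0,0,0,-1],[0,0,-0.002,0,0,0,-0.5],[0,0,-0.002,0,0,0,0],[0,0,-0.002,0,0,0,0.5],[0,0,-0.002,0,0,0,1],[0,0,-0.002,0,0,0,1],[0,0,-0.002,0,0,0,1]]]' 
python3 -m inch '[[[0,0,-0.002,0,0,0,1],[0,0,-0.002,0,0,0,1],[0,0,-0.002,0,0,0,1],[0,0,-0.002,0,0,0,1]]]' 
```

```text
clock: 11.4
ee_pos: [0.5809, 0.313, 0.1358]
tcp_rot: [[-0.924, 0.382, 0.001], [0.382, 0.924, 0.0], [-0.0, 0.001, -1.0]]
force: [-0.7, -0.1, 0.3]
gripper_width: 0.0828
clock: 11.73
ee_pos: [0.5807, 0.3129, 0.1332]
tcp_rot: [[-0.924, 0.382, -0.0], [0.382, 0.924, -0.0], [0.0, -0.0, -1.0]]
force: [-1.1, -0.6, 0.2]
gripper_width: 0.0854
```

```bash
python3 -m inch '[[[0,0,0.015,0,0,0,1],[0,0,0.035,0,0,0,1],[0,0,0.06,0,0,0,1],[0,0,0.09,0,0,0,1],[0,0,0.12,0,0,0,1],[0,0,0.15,0,0,0,1],[0,0,0.16,0,0,0,1],[0,0,0.16,0,0,0,1]]]'
python3 -m inch '[[[0,0,0,0,0,0,1],[0,0,0,0,0,0,1],[0,0,0,0,0,0,1],[0,0,0,0,0,0,1]]]'
python3 -c "
from h import *
snap('side','s6.png');snap('scene','a6.png')
a=cv2.imread('pics/s6.png')[60:260,200:300];b=cv2.imread('pics/a6.png')[140:340,350:450];c=cv2.imread('pics/a6.png')[140:340,190:290]
cv2.imwrite('pics/i.png',np.hstack([cv2.resize(x,None,fx=2.5,fy=2.5) for x in (a,b,c)]))"
```

```text
clock: 12.4
ee_pos: [0.5822, 0.3136, 0.2971]
tcp_rot: [[-0.924, 0.382, 0.006], [0.382, 0.924, 0.004], [-0.004, 0.006, -1.0]]
force: [0.1, 0.1, 0.3]
gripper_width: 0.0852
clock: 12.73
ee_pos: [0.58, 0.3126, 0.2913]
tcp_rot: [[-0.924, 0.382, -0.003], [0.382, 0.924, -0.002], [0.002, -0.003, -1.0]]
force: [-0.2, 1.0, -0.6]
gripper_width: 0.0857
```

View pics/i.png

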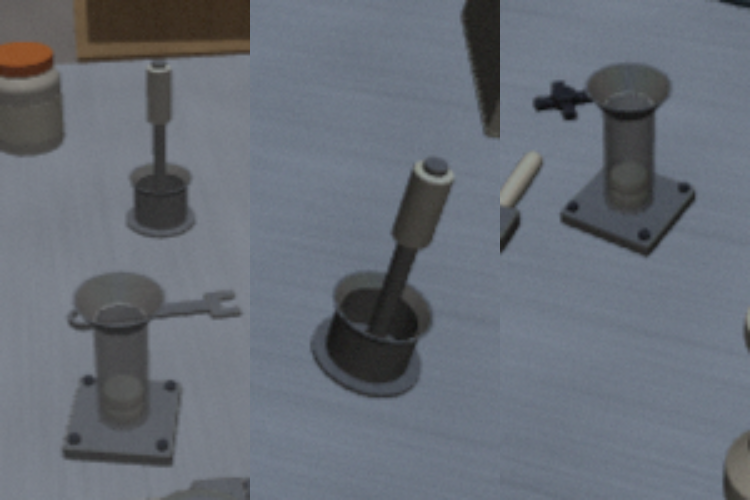

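The tamper stands upright in its pot, the gripper is clear above it, and the tablets sit at the tube's bottom.

```bash
python3 -c "
from workcell import manip
print(manip.close_job())"
```

```text
the job is handed in; nothing more can be done
None
```

The job is done and handed in at about 13 s of the 48 s allowed. I took the slim tamper from its pot, pressed the jammed tablets to the bottom of the open tube, then stood the tamper back in its pot and let go. No verdict is reported, so this rests on my own checks.

- **Pressing:** The push bottomed out with the tool at z 0.173 m, where I had predicted 0.1735 m for fully home. The wrist force in the last readings was about 11 N, then 34 N.
- **Last pictures:** The tablets sit at the tube's bottom. The tamper stands upright in its pot, and the gripper is open and about 10 cm above it. Force at the wrist was close to zero.
- **What disagreed:**
  - No push force showed while the tablets were sliding. A picture confirmed they were moving down with the foot.
  - The scene and side cameras put the tube 6 to 10 mm apart, so I used the wrist camera's position, which fitted.

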